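# Index the turntable and swing the sensor arm over

### The arm

A 7-joint arm with a two-finger parallel gripper is mounted at the origin on the work surface; the furniture and walls round the work are solid. World frame = base frame: x ahead of the robot, y to its left, z up, the work surface at z = 0. Lengths are in mm, angles in rad, forces in N, time in s.
With the tool pointing down it reaches from about 425 to 800 mm from the base axis. Payload 8.3 kg.
Tool frame: the origin (TCP) lies between the finger pads; the fingertips stand 11 mm ahead of it and the grasp point (between the pads) lies 8 mm behind it; z points along the fingers, y is the line along which they close (so a half turn about z gives the same grasp; the last joint's range is limited). The gripper opens to 85 mm and grips with 20 to 120 N. Pads are 22 mm wide; open, the fingers measure 114 mm over their backs; the gripper's body (76 mm by 85 mm) begins 54 mm behind the grasp point. The pads swing forward as they close: fully open they stand 13 mm farther back than shut.
Start: joints at [-1.31, 0.383, 0.016, 1.37, -0.006, 1.388, -0.046], TCP at [198.806, 592.52, 242.279] pointing down, gripper open.
Joint ranges: [-2.95, 2.95], [-0.25, 2.06], [-1.52, 1.56], [0.18, 2.33], [-1.44, 4.58], [0.02, 2.06], [-3.01, 3.01]. Speed limits (rad/s): [2.39, 2.39, 3.01, 3.01, 3.14, 3.14, 3.14].

### API

Orientations are given as a rotation vector (axis times angle).
In Python, from station import readout, viewer, env gives the robot as it stands.
- The arm moves only by the shell command python3 -m creep 'ROWS' [FORCE]. ROWS is JSON, a list of rows, each a list of 7 numbers: the shift along the tool's x, y, z in mm, then the turn, a rotation vector about the tool's x, y, z in degrees, then the closure in counts, from 0 (fully open) to 255 (shut). A call has 1 to 12 rows; each row shifts and turns the commanded pose from where the row before left it, along the tool's axes as they then stand; what a row does not reach is not made up. A row lasts 1/8 s, in which the tool goes at most 62.5 mm and 10.7 degrees, less where a joint would pass 70% of its speed; a pose out of reach is approached as far as the arm can. A call is refused whole if a number of a shift passes 62.5 or a number of a turn 10.7, either way. A call with a gripper value outside its range is refused whole. The fingers move at their own pace and stop on an object; FORCE is the grip in N (left out, the last holds). Time passes only in rows, so rows that do not move let the fingers close. It gives the time, the measured TCP pose, the force, the opening and the grip force at its end, in the units of the state.
- readout.read_state(): the state, without advancing time (a new reading comes with each control period).
- viewer.capture(name): name is "scene" or "top"; returns a dict with "frame" (400x640x3 uint8, red, green, blue), "range_z" (400x640 float32, mm along the optical axis (not along the pixel's ray), 0 where there is no reading), "mtx" (3x3 intrinsics, pixels), "xyz" and "orientation" of the camera in the world. Camera axes: x right, y down, z forward; pixel columns grow to the right and rows downward; lengths in mm; the calibration is good to about 2 mm. A picture is of the moment at which its call begins.
- env.close_job(): hands the job in; it is judged then, once.
The state is a dict: "time_s": time; "joint_positions": joint angles; "qvel": joint speeds; "tau": joint torques, N m; "tcp_pos": TCP position; "orientation": TCP orientation; "ft_force": force on the tool from outside, world axes, zero at the start; "ft_torque": the same for the moment, N m; "finger_gap": finger opening in mm; "finger_force": force on a finger pad.
Only numpy, scipy, OpenCV 4.12 (cv2) and the standard library are available. Lean on these libraries where they do the work, as an engineer would, in place of code of your own. Each camera call takes 0.05 s, during which the arm holds its last target. There are 200 camera calls.

### The job

With a fingertip against the spokes, push the small turntable round until its long arrow-tipped spoke points straight at the fixed pointed pin on the stand. Then push the sensor arm in over the turntable until it meets its stop, and leave the table still pointing at the pin. Only push, grasp nothing: do not touch the device lying in the turntable's nest, and leave the things standing around where they are.

Things in the scene. Friction and masses are not known exactly. Their poses are not given: they have to be found in the camera images.
- stand: Fixed stand. Origin at its underside on the turntable's vertical axis. Flat grey base plate 320 x 335 mm, 12 mm thick, reaching x -210 to +110 mm and y -110 to +225 mm. Its -x axis runs from the turntable's axis to the index pin; its +y axis to the sensor arm's pivot post (22 mm thick, 200 mm from the turntable's axis). Pedestal under the turntable: radius 50 mm.
- index_pin (a point): Point of the fixed upright pointed steel pin on the stand, 190 mm from the turntable's axis, 74 mm above the bench; the pin is 12 mm thick.
- turntable: Turns both ways without limit, light friction (about 0.12 Nm), stays where left. Origin on its axis, under its round plate (radius 85 mm, 42 to 54 mm above bench). Four upright blade spokes 90 degrees apart, 10 mm thick, 42 to 75 mm above bench; +y runs along the long arrow-tipped one, the others end round at 131 mm from the axis. Push from either side, 95 to 120 mm from the axis.
- pointer_tip (a point): Outer point of the arrowhead on the long spoke, 167 mm from the turntable's axis, 77 mm above the bench. The arrowhead is a flat steel diamond, 42 mm across and 5 mm thick, centred on the spoke's top edge 146 mm from the axis.
- device: Handheld device 56 x 140 x 13 mm, lying loose in the low nest on the turntable along the arrow-tipped spoke's line; top 67 mm above the bench. Origin at the centre of its underside. Not to be touched.
- sensor_arm (a joint): Angle of the sensor arm about its vertical pivot: 0 at its stop, pointing from the pivot to the turntable's axis (stand -y); it grows clockwise seen from above, so at 1.57 rad the arm points along the stand's -x. Light friction (about 0.12 Nm); it stays where it is left. Starts swung away at 1.2 to 1.6 rad.
- swing_pivot (a point): The sensor arm's pivot axis, at half the height of the arm's bar (108 mm above the bench). The bar is 10 mm thick, 25 mm high (95 to 120 mm above the bench) and runs from the pivot to the sensor head.
- sensor_head (a point): Centre of the round black sensor head (32 mm in diameter, 86 to 126 mm above the bench) at the end of the sensor arm, 200 mm from the pivot; at the stop it hangs over the turntable's axis, above the device.
- spare_device: Spare handheld device lying on the bench, 56 x 140 x 13 mm; a bystander.
- tape_roll: Roll of dark tape on the bench, 58 x 56 x 19 mm; a bystander.
- marker_pen: Marker pen on the bench, 17 x 135 x 16 mm; a bystander.
- blue_bin: Small open parts bin with screws, 100 x 66 x 50 mm; a bystander.

How it is judged:
By the outcome, as a careful person would: the job done as asked, in the order asked, and still so for the second after the job is handed in, with the robot touching nothing.
It also fails if it takes over 61 s, if anything falls off the work surface, if the arm or the gripper's body presses on something with over 40 N, if the wrist force passes 120 N, or if a joint passes its speed limit or range.

## Working session

There is one attempt and no reset: what is moved stays moved. The work goes in short steps, Python scripts to look and compute and a shell command to move; the robot and the scene stay as the last step left them, time stands still between calls to the robot, and variables do not carry over. Pictures are saved under pics/ and viewed, at most 12 in all, crops included, and the job is handed in when it is done.

```bash
mkdir -p pics; ls; cat > h.py <<'E'
import numpy as np, cv2
from scipy.spatial.transform import Rotation as R
from station import readout, viewer, env
def cap(n,f=None):
    c=viewer.capture(n)
    if f: cv2.imwrite('pics/'+f,cv2.cvtColor(c['frame'],cv2.COLOR_RGB2BGR))
    return c
def rot(c):
    o=np.array(c['orientation'],float)
    return o if o.shape==(3,3) else R.from_rotvec(o).as_matrix()
def ray(c,u,v,z):
    d=rot(c)@np.linalg.inv(c['mtx'])@np.array([u,v,1.]); p=np.array(c['xyz'],float)
    return p+d*(z-p[2])/d[2]
def proj(c,P):
    q=c['mtx']@(rot(c).T@(np.array(P,float)-c['xyz'])); return q[:2]/q[2]
def cloud(c):
    v,u=np.mgrid[:400,:640]; z=c['range_z']
    d=np.stack([u,v,np.ones_like(u)],-1)@np.linalg.inv(c['mtx']).T*z[...,None]
    return d@rot(c).T+np.array(c['xyz'])
E
python3 - <<'E'
from h import *
for n in('top','scene'):
    c=cap(n,n+'0.png'); print(n,c['xyz'],c['orientation'],c['mtx'].tolist())
s=readout.read_state(); print(s['time_s'],s['tcp_pos'],s['orientation'],s['ft_force'],s['finger_gap'])
print(R.from_rotvec(s['orientation']).as_matrix().round(3))
E
```

```text
pics
top [ 326.82665041   20.72726193 1334.54198798] [-2.12362897  2.13985393 -0.20106529] [[389.5341915200494, 0.0, 314.87699602094074], [0.0, 389.5341915200494, 202.6646611848082], [0.0, 0.0, 1.0]]
scene [-139.62964503 -680.47910946  952.3676742 ] [-2.14486159  0.87210261 -0.4075539 ] [[390.2088609978404, 0.0, 322.90188588243467], [0.0, 390.2088609978404, 200.00238542736506], [0.0, 0.0, 1.0]]
0.1 [198.707551   592.11971088 241.36003723] [-5.06324074e-01 -3.10030053e+00  2.74879100e-03] [ 0.90042209 -0.09783992  0.71019338] 85.15801697952803
[[-0.948  0.318 -0.   ]
 [ 0.318  0.948 -0.002]
 [-0.    -0.002 -1.   ]]
```

View pics/top0.png

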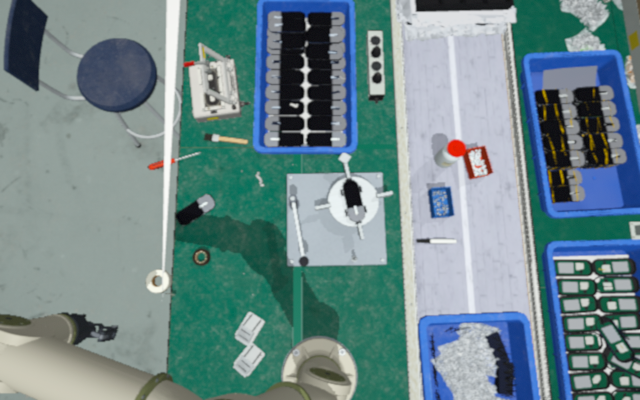

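View pics/scene0.png

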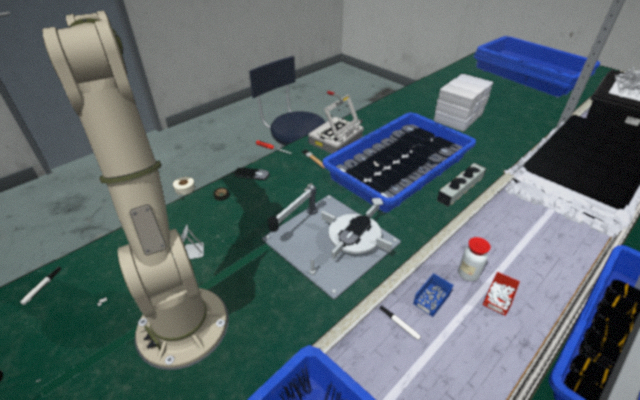

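The plate spans about (288..386, 174..265), with the turntable at (353,201), the arrowhead near (345,158) pointing away from the robot, the arm pivot at (294,200) and the head at (304,260). Next I'll zoom in and measure.

```bash
python3 - <<'E'
from h import *
c=cap('top'); f=c['frame']
cr=cv2.resize(f[140:280,270:410],(600,600),interpolation=cv2.INTER_CUBIC); cv2.imwrite('pics/t1.png',cv2.cvtColor(cr,cv2.COLOR_RGB2BGR))
hsv=cv2.cvtColor(f,cv2.COLOR_RGB2HSV); m=(hsv[...,1]<60).astype(np.uint8); m[:, :270]=0;m[:,398:]=0;m[:150]=0;m[285:]=0
n,l,s,ce=cv2.connectedComponentsWithStats(m); k=1+np.argmax(s[1:,4]); print(s[k])
box=cv2.boxPoints(cv2.minAreaRect(np.argwhere(l==k)[:,::-1].astype(np.float32))); print(box)
P=np.array([ray(c,u,v,12)[:2] for u,v in box]); print(P, np.linalg.norm(np.roll(P,-1,0)-P,axis=1))
X=cloud(c); z=X[...,2]
roi=np.zeros(z.shape,bool); roi[150:280,280:395]=1
for a,b in((38,60),(72,84),(84,130)):
    q=X[roi&(z>a)&(z<b)]; print(a,b,len(q),q.mean(0),q.min(0),q.max(0))
q=X[roi&(z>46)&(z<60)][:,:2]; print(cv2.minEnclosingCircle(q.astype(np.float32)))
E
```

```text
[ 286  153  107  114 9183]
[[285.70532 153.65457]
 [391.55145 152.4238 ]
 [392.85925 264.89697]
 [287.01312 266.12775]]
[[ 742.63841363  109.1799985 ]
 [ 745.01815575 -265.15729074]
 [ 351.96134552 -252.46177549]
 [ 350.79816057  102.85290526]] [374.34485343 393.26178581 355.31658469 391.89133192]
38 60 1245 [ 560.34050585 -115.51861292   53.95617667] [ 368.38441361 -236.51972635   38.03470921] [691.31280999  88.67186613  59.91996398]
72 84 409 [648.01776332 -66.92002745  77.72890347] [ 373.68143268 -243.76025902   72.00170249] [734.80343309 123.85872622  83.95621027]
84 130 445 [531.23245586  44.8124317  111.84398941] [ 349.35245856 -117.30639964   84.02111572] [732.5174792  123.15389217 129.4619238 ]
((529.9603881835938, -85.12535858154297), 161.3902587890625)
```

View pics/t1.png

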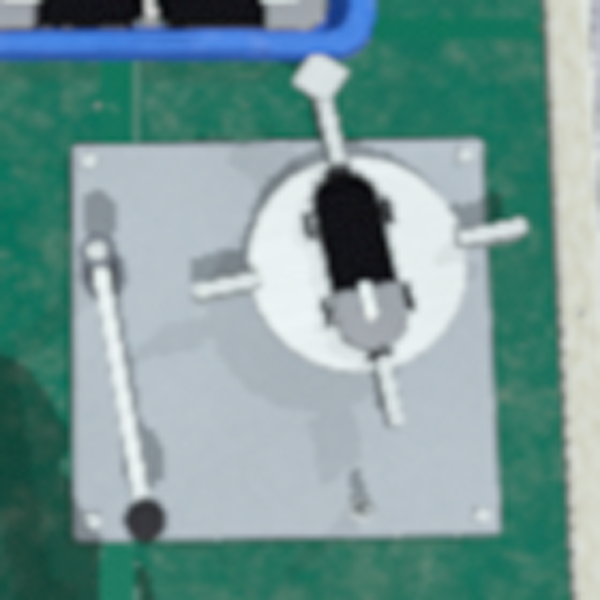

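The crop shows the plate corners at (72,143), (485,138), (500,540) and (72,540), the disc centre at about (358,263), the arrow tip at about (318,52) and the pin near (357,475). The pivot is at (96,250) and the head at (146,520).

```bash
python3 - <<'E'
from h import *
c=cap('top'); f=c['frame']; k=600/140
r=lambda x,y,z: ray(c,270+(x+.5)/k-.5,140+(y+.5)/k-.5,z)[:2]
C=[r(*p,12) for p in((72,143),(485,138),(500,540),(72,540))]; print('corners',np.round(C,1))
# white disc
hsv=cv2.cvtColor(f,cv2.COLOR_RGB2HSV); m=((hsv[...,2]>225)&(hsv[...,1]<30)).astype(np.uint8)
m=cv2.morphologyEx(m,cv2.MORPH_OPEN,np.ones((5,5)));m[:150]=0;m[240:]=0;m[:,:310]=0;m[:,390:]=0
cs=max(cv2.findContours(m,0,2)[0],key=cv2.contourArea)
P=np.array([r2[:2] for r2 in (ray(c,*p[0],54) for p in cv2.convexHull(cs))],np.float32)
A=np.c_[2*P,np.ones(len(P))]; s=np.linalg.lstsq(A,(P**2).sum(1),rcond=None)[0]; print('disc',s[:2],np.sqrt(s[2]+s[:2]@s[:2]))
print('disc eye',r(358,263,54))
print('arrow tip',r(319,52,77),'arrow c',r(321,77,77),'L',r(192,292,75),'Rt',r(527,227,75),'rear',r(398,425,75))
print('pin low/hi',r(364,515,12),r(356,470,74))
print('pivot',r(96,250,125),'head',r(146,518,126))
X=cloud(c)
for n,(u,v) in dict(head=(304,261),piv=(292,198),arr=(345,158),disc=(365,190)).items(): print(n,X[v-1:v+2,u-1:u+2].reshape(-1,3).mean(0).round(1))
E
```

```text
corners [[ 672.3  106.3]
 [ 674.5 -231.3]
 [ 349.8 -230.2]
 [ 352.5  104.9]]
disc [558.36133752 -90.46666645] 59.2918822195507
disc eye [ 563.42661696 -119.99899386]
arrow tip [727.73651884 -91.20287639] arrow c [707.36877359 -92.32677397] L [537.8541449    9.98186574] Rt [ 586.90719779 -248.94745263] rear [ 434.98472881 -144.69306764]
pin low/hi [ 370.00359235 -124.12207279] [ 401.5096413  -112.20098131]
pivot [561.37668501  80.96009381] head [365.41763893  44.70394583]
head [363.8  43.7 125.9]
piv [561.2  81.  125.2]
arr [704.9 -93.6  80.4]
disc [ 600.5 -160.7   55.1]
```

The measurements agree. The table axis is at (562.8,-119.7), stand yaw is about +0.3°, and the arrow is at about 10.5° with a target of about 180.3°. The sensor arm is at about 1.39 rad.

The plan is to push the rear spoke counter-clockwise, from 190° to 360°, on the side away from the sensor arm. First I'll close the fingers, square the tool to the world axes and travel there.

```bash
python3 -m creep '[[0,0,0,0,0,-9.25,255],[0,0,0,0,0,-9.25,255],[-31.5,-42,0,0,0,0,255],[-31.5,-42,0,0,0,0,255],[-31.5,-42,0,0,0,0,255],[-31.5,-42,0,0,0,0,255],[-31.5,-42,0,0,0,0,255],[-31.5,-42,0,0,0,0,255],[-31.5,-42,0,0,0,0,255],[0,0,0,0,0,0,255]]' 20
```

```text
time_s: 1.45
tcp_pos: [422.1, 293.7, 242.4]
orientation: [0.015, 3.14, -0.002]
ft_force: [-1.1, 0.3, 0.6]
finger_gap: -0.3
finger_force: 0.0
```

```bash
python3 -m creep '[[-4.2,-43.8,0,0,0,0,255],[-4.2,-43.8,0,0,0,0,255],[-4.2,-43.8,0,0,0,0,255],[-4.2,-43.8,0,0,0,0,255],[-4.2,-43.8,0,0,0,0,255],[-4.2,-43.8,0,0,0,0,255],[-4.2,-43.8,0,0,0,0,255],[-4.2,-43.8,0,0,0,0,255],[-4.2,-43.8,0,0,0,0,255],[0,0,50,0,0,0,255],[0,0,50,0,0,0,255],[0,0,0,0,0,0,255]]' && python3 - <<'E'
from h import *
c=cap('scene'); f=c['frame'][160:310,240:440]
cv2.imwrite('pics/s1.png',cv2.cvtColor(cv2.resize(f,(800,600),interpolation=cv2.INTER_CUBIC),cv2.COLOR_RGB2BGR))
for P in((372.8,-120.8,74),(563,-120,54),(457,-139,75)): print((proj(c,P)-[240,160])*4)
E
```

```text
time_s: 2.95
tcp_pos: [453.9, -94.8, 139.5]
orientation: [-0.0, -3.134, 0.0]
ft_force: [-0.2, -0.7, 0.8]
finger_gap: 0.1
finger_force: 0.0
[290.04018346 392.63662186]
[460.97241091 283.17030463]
[387.49876706 345.73931266]
```

View pics/s1.png

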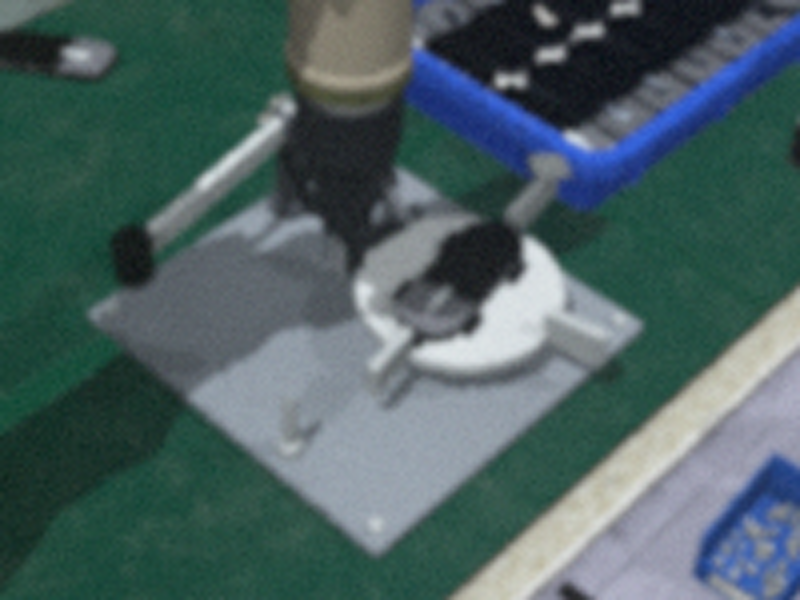

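The pin tip shows at (290,400) against a predicted (290,393), so the model holds. The closed fingertip hangs near (352,268), clear of everything. Next I'll work out the arc increments.

```bash
python3 - <<'E'
import numpy as np
a=np.radians(np.arange(166.5,338,7)); p=np.c_[562.8+107*np.cos(a),-119.7+107*np.sin(a)]
d=np.diff(p,axis=0)
for x,(u,v) in zip(np.degrees(a[1:]),d): print(round(x,1),[round(-u,1),round(v,1)])
print(p[-1])
E
python3 -m creep '[[-5,0,30,0,0,0,255],[0,0,30,0,0,0,255],[0,0,20,0,0,0,255],[0,0,0,0,0,0,255]]'
```

```text
173.5 [np.float64(2.3), np.float64(-12.9)]
180.5 [np.float64(0.7), np.float64(-13.0)]
187.5 [np.float64(-0.9), np.float64(-13.0)]
194.5 [np.float64(-2.5), np.float64(-12.8)]
201.5 [np.float64(-4.0), np.float64(-12.4)]
208.5 [np.float64(-5.5), np.float64(-11.8)]
215.5 [np.float64(-6.9), np.float64(-11.1)]
222.5 [np.float64(-8.2), np.float64(-10.2)]
229.5 [np.float64(-9.4), np.float64(-9.1)]
236.5 [np.float64(-10.4), np.float64(-7.9)]
243.5 [np.float64(-11.3), np.float64(-6.5)]
250.5 [np.float64(-12.0), np.float64(-5.1)]
257.5 [np.float64(-12.6), np.float64(-3.6)]
264.5 [np.float64(-12.9), np.float64(-2.0)]
271.5 [np.float64(-13.1), np.float64(-0.5)]
278.5 [np.float64(-13.0), np.float64(1.1)]
285.5 [np.float64(-12.8), np.float64(2.7)]
292.5 [np.float64(-12.4), np.float64(4.3)]
299.5 [np.float64(-11.7), np.float64(5.7)]
306.5 [np.float64(-11.0), np.float64(7.1)]
313.5 [np.float64(-10.0), np.float64(8.4)]
320.5 [np.float64(-8.9), np.float64(9.6)]
327.5 [np.float64(-7.7), np.float64(10.6)]
334.5 [np.float64(-6.3), np.float64(11.4)]
[ 659.37662543 -165.76468736]
time_s: 3.5
tcp_pos: [462.3, -95.4, 63.3]
orientation: [-0.0, 3.141, 0.0]
ft_force: [1.1, -0.4, 0.3]
finger_gap: -0.0
finger_force: 0.0
```

```bash
python3 -m creep '[[5,-13,2,0,0,0,255],[0.7,-13,0,0,0,0,255],[-0.9,-13,0,0,0,0,255],[-2.5,-12.8,0,0,0,0,255],[-4,-12.4,0,0,0,0,255],[-5.5,-11.8,0,0,0,0,255],[-6.9,-11.1,0,0,0,0,255],[-8.2,-10.2,0,0,0,0,255],[-9.4,-9.1,0,0,0,0,255],[-10.4,-7.9,0,0,0,0,255],[0,0,0,0,0,0,255]]' && python3 - <<'E'
from h import *
c=cap('top'); f=c['frame'][140:280,270:410]
cv2.imwrite('pics/t2.png',cv2.cvtColor(cv2.resize(f,(600,600),interpolation=cv2.INTER_CUBIC),cv2.COLOR_RGB2BGR))
E
```

```text
time_s: 4.88
tcp_pos: [504.4, -211.4, 60.4]
orientation: [0.002, 3.141, -0.002]
ft_force: [-0.3, 0.0, -1.0]
finger_gap: 0.0
finger_force: 0.0
```

View pics/t2.png

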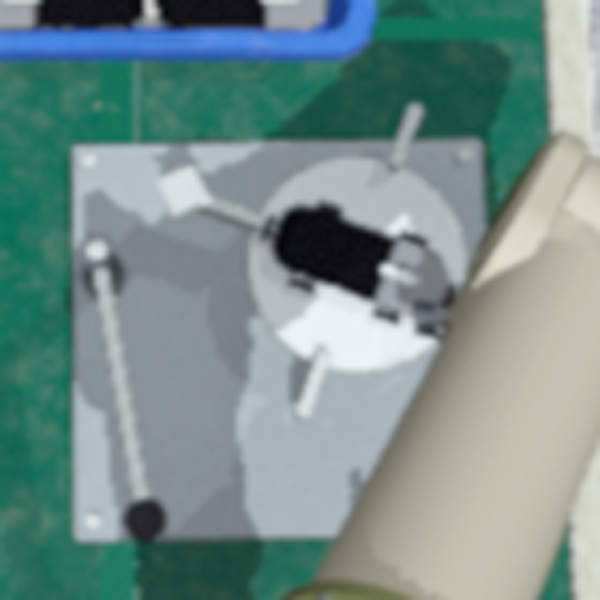

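The arrow is now at (185,190), about 67° round, and turning as planned. The gripper is clear of the sensor arm, so I'll continue.

```bash
python3 -m creep '[[-11.3,-6.5,0,0,0,0,255],[-12,-5.1,0,0,0,0,255],[-12.6,-3.6,0,0,0,0,255],[-12.9,-2,0,0,0,0,255],[-13.1,-0.5,0,0,0,0,255],[-13,1.1,0,0,0,0,255],[-12.8,2.7,0,0,0,0,255],[-12.4,4.3,0,0,0,0,255],[-11.7,5.7,0,0,0,0,255],[-11,7.1,0,0,0,0,255],[0,0,0,0,0,0,255]]' && python3 -m creep '[[-5,4.2,0,0,0,0,255],[-5,4.2,0,0,0,0,255],[-4.5,4.8,0,0,0,0,255],[-4.4,4.8,0,0,0,0,255],[-3.9,5.3,0,0,0,0,255],[-3.8,5.3,0,0,0,0,255],[0,0,0,0,0,0,255]]' && python3 - <<'E'
from h import *
c=cap('top'); f=c['frame'][140:280,270:410]
cv2.imwrite('pics/t3.png',cv2.cvtColor(cv2.resize(f,(600,600),interpolation=cv2.INTER_CUBIC),cv2.COLOR_RGB2BGR))
E
```

```text
time_s: 6.3
tcp_pos: [627.8, -205.7, 60.3]
orientation: [-0.002, 3.14, 0.0]
ft_force: [-0.2, -0.2, -0.2]
finger_gap: 0.5
finger_force: 0.0
time_s: 7.18
tcp_pos: [653.7, -177.5, 60.3]
orientation: [-0.001, 3.141, 0.001]
ft_force: [-0.2, -0.6, 0.9]
finger_gap: -0.0
finger_force: 0.0
```

View pics/t3.png

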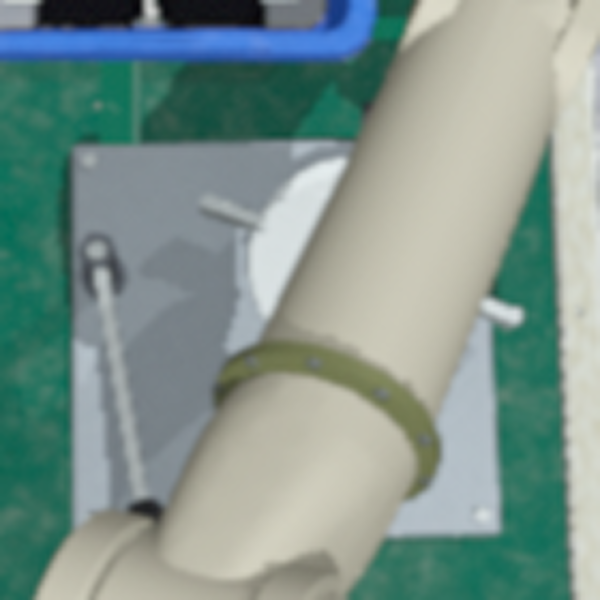

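The left spoke end is at (203,203) and the right at (523,317), so the arrow is at about 160° and the arm hides the arrow itself. I'll write a measurement of table angle from the visible spokes, rectified at spoke-top height.

```bash
cat > ang.py <<'E'
from h import *
A=np.array([562.8,-119.7])
def ang(c,guess):
    # rectify plane z=75 (1 px = 0.5 mm), then centroid of bright spoke pixels about each expected direction
    w=np.array([[A[0]+sx*180,A[1]+sy*180,75] for sx,sy in((1,1),(1,-1),(-1,-1),(-1,1))])
    H=cv2.getPerspectiveTransform(np.float32([proj(c,p) for p in w]),np.float32([[0,0],[720,0],[720,720],[0,720]]))
    g=cv2.warpPerspective(c['frame'],H,(720,720),flags=cv2.INTER_CUBIC); out={}
    X=cv2.warpPerspective(cloud(c).astype(np.float32),H,(720,720),flags=cv2.INTER_NEAREST)
    v,u=np.mgrid[:720,:720]; x=(360-v)/2; y=(360-u)/2; r=np.hypot(x,y); a=np.degrees(np.arctan2(y,x))
    hs=cv2.cvtColor(g,cv2.COLOR_RGB2HSV)
    for k in range(4):
        d=(a-guess-90*k+180)%360-180
        m=(abs(d)<12)&(r>96)&(r<122)&(X[...,2]>64)&(X[...,2]<86)
        out[k]=(int(m.sum()), round(guess+d[m].mean(),2) if m.sum()>200 else None)
    d=(a-guess+180)%360-180; m=(abs(d)<12)&(r>125)&(r<165)&(X[...,2]>66)&(X[...,2]<90)
    out['head']=(int(m.sum()), round(guess+d[m].mean(),2) if m.sum()>200 else None)
    return out,g
if __name__=='__main__':
    import sys
    o,g=ang(cap('top'),float(sys.argv[1])); print(o)
    if len(sys.argv)>2: cv2.imwrite('pics/'+sys.argv[2],cv2.cvtColor(g[60:660],cv2.COLOR_RGB2BGR))
E
python3 ang.py 160; python3 -m creep '[[-3,4.5,0,0,0,0,255],[-2.6,4.5,0,0,0,0,255],[-2.1,5,0,0,0,0,255],[-1.7,5,0,0,0,0,255],[-1.3,5,0,0,0,0,255],[0,0,0,0,0,0,255],[0,0,0,0,0,0,255]]'; python3 ang.py 173
```

```text
{0: (0, None), 1: (1090, np.float64(158.11)), 2: (0, None), 3: (1330, np.float64(159.17)), 'head': (0, None)}
time_s: 8.15
tcp_pos: [663.9, -154.3, 60.4]
orientation: [0.001, 3.141, 0.0]
ft_force: [-0.2, 0.5, -0.6]
finger_gap: -0.3
finger_force: 0.0
{0: (0, None), 1: (1241, np.float64(171.97)), 2: (0, None), 3: (1162, np.float64(172.0)), 'head': (0, None)}
```

```bash
python3 -m creep '[[-0.8,2.5,0,0,0,0,255],[-0.6,2.5,0,0,0,0,255],[-0.5,2.5,0,0,0,0,255],[-0.5,2.5,0,0,0,0,255],[0,0,0,0,0,0,255],[0,0,0,0,0,0,255]]'; python3 ang.py 177
```

```text
time_s: 8.95
tcp_pos: [666.2, -144.3, 60.3]
orientation: [0.001, 3.141, 0.0]
ft_force: [-0.2, 0.7, -1.1]
finger_gap: -0.2
finger_force: 0.0
{0: (0, None), 1: (1325, np.float64(177.02)), 2: (0, None), 3: (1380, np.float64(176.89)), 'head': (0, None)}
```

```bash
python3 -m creep '[[-0.2,1.5,0,0,0,0,255],[-0.2,1.5,0,0,0,0,255],[0,1,0,0,0,0,255],[0,0,0,0,0,0,255],[0,0,0,0,0,0,255]]'; python3 ang.py 179; python3 -m creep '[[0,-10,0,0,0,0,255],[0,-20,0,0,0,0,255],[0,0,-50,0,0,0,255],[0,0,-50,0,0,0,255],[0,-40,0,0,0,0,255],[0,-50,0,0,0,0,255],[0,-50,0,0,0,0,255],[0,0,0,0,0,0,255]]'; python3 ang.py 179 r1.png
```

```text
time_s: 9.62
tcp_pos: [666.5, -140.5, 60.3]
orientation: [-0.001, -3.142, -0.0]
ft_force: [-0.2, -0.3, 0.4]
finger_gap: 0.3
finger_force: 0.2
{0: (0, None), 1: (1360, np.float64(178.59)), 2: (0, None), 3: (1356, np.float64(178.6)), 'head': (0, None)}
time_s: 10.68
tcp_pos: [662.6, -319.6, 160.0]
orientation: [-0.017, -3.139, 0.007]
ft_force: [0.4, 0.7, -0.4]
finger_gap: 0.0
finger_force: 0.0
{0: (1007, np.float64(177.24)), 1: (0, None), 2: (1049, np.float64(179.81)), 3: (1354, np.float64(178.58)), 'head': (1159, np.float64(174.32))}
```

View pics/r1.png

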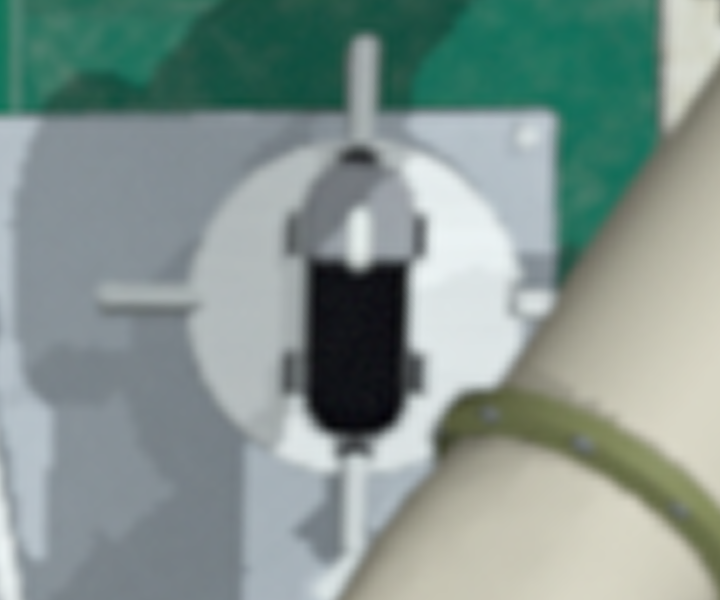

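Rectified, the spoke line runs from (365,40) to (353,540), so the table is at 178.6°, matching the measurement. It needs about 1.7° more, or roughly 3 mm of push, so I'll go back and nudge it.

```bash
python3 -m creep '[[0,50,0,0,0,0,255],[0,50,0,0,0,0,255],[0,40,0,0,0,0,255],[0,0,50,0,0,0,255],[0,0,50,0,0,0,255],[0,0,0,0,0,0,255]]'
```

```text
time_s: 11.48
tcp_pos: [663.5, -168.9, 55.9]
orientation: [0.0, -3.133, -0.003]
ft_force: [0.1, 0.2, 0.6]
finger_gap: -0.1
finger_force: 0.0
```

```bash
python3 -m creep '[[0,12,-2,0,0,0,255],[0,9,-2,0,0,0,255],[0,4,0,0,0,0,255],[0,0,0,0,0,0,255],[0,0,0,0,0,0,255]]'
```

```text
time_s: 12.1
tcp_pos: [666.4, -146.0, 64.5]
orientation: [0.002, 3.141, -0.001]
ft_force: [-0.8, 0.2, 0.3]
finger_gap: 0.1
finger_force: 0.0
```

```bash
python3 -m creep '[[0,3,0,0,0,0,255],[0,2,0,0,0,0,255],[0,2,0,0,0,0,255],[0,1.5,0,0,0,0,255],[0,0,0,0,0,0,255],[0,0,0,0,0,0,255]]'; python3 ang.py 180
```

```text
time_s: 12.85
tcp_pos: [666.4, -137.0, 64.2]
orientation: [-0.001, -3.141, -0.0]
ft_force: [-0.1, 0.2, -0.4]
finger_gap: -0.1
finger_force: 0.1
{0: (0, None), 1: (1214, np.float64(180.72)), 2: (0, None), 3: (1195, np.float64(180.3)), 'head': (41, None)}
```

```bash
python3 -m creep '[[0,-10,0,0,0,0,255],[0,-20,0,0,0,0,255],[0,0,-45,0,0,0,255],[0,0,-45,0,0,0,255],[0,0,-45,0,0,0,255],[0,0,-40,0,0,0,255],[0,0,0,0,0,0,255]]' && python3 -m creep '[[28,36,0,0,0,0,255],[28,36,0,0,0,0,255],[28,36,0,0,0,0,255],[28,36,0,0,0,0,255],[28,36,0,0,0,0,255],[28,36,0,0,0,0,255],[28,36,0,0,0,0,255],[28,36,0,0,0,0,255],[0,0,0,0,0,0,255],[0,0,0,0,0,0,255]]'; python3 - <<'E'
from ang import *
c=cap('top'); print(ang(c,180)[0])
f=c['frame'][170:280,280:400]
cv2.imwrite('pics/t5.png',cv2.cvtColor(cv2.resize(f,(655,600),interpolation=cv2.INTER_CUBIC),cv2.COLOR_RGB2BGR))
E
```

```text
time_s: 13.78
tcp_pos: [667.5, -170.1, 243.9]
orientation: [0.005, 3.135, -0.004]
ft_force: [0.1, -0.4, 0.3]
finger_gap: 0.0
finger_force: 0.0
time_s: 15.02
tcp_pos: [443.0, 119.9, 239.0]
orientation: [-0.003, -3.141, 0.001]
ft_force: [-0.1, -0.8, -0.1]
finger_gap: -0.4
finger_force: 0.0
{0: (1026, np.float64(179.12)), 1: (1356, np.float64(180.62)), 2: (1049, np.float64(181.6)), 3: (1403, np.float64(180.53)), 'head': (3603, np.float64(180.09))}
```

View pics/t5.png

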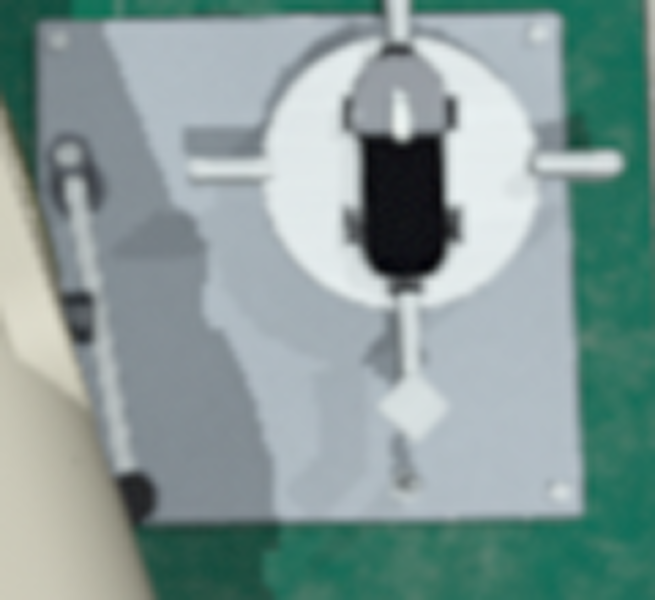

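The arrowhead is centred at (413,405) with its tip at (412,443), and the pin foot is at (403,488). I'll check numerically whether the pin lies on the arrow's line.

```bash
python3 - <<'E'
from ang import *
c=cap('top'); k=600/110
r=lambda x,y,z: ray(c,280+(x+.5)*120/655-.5,170+(y+.5)/k-.5,z)[:2].round(1)
print('foot',r(403,488,14),'tip',r(412,443,77),'rear',r(397,5,75))
q=lambda P:((proj(c,P)-[280,170])*k).round(0); print('pin pred tip',q((372.8,-120.8,74)),'foot',q((372.8,-120.8,12)))
C=[r(*p,12) for p in((38,18),(560,13),(583,515),(140,521))]; print(C)
s=cap('scene'); 
f=s['frame']; x0,y0=[int(v) for v in proj(s,(372.8,-120.8,60))]
cv2.imwrite('pics/s2.png',cv2.cvtColor(cv2.resize(f[y0-40:y0+25,x0-35:x0+52],(800,598),interpolation=cv2.INTER_CUBIC),cv2.COLOR_RGB2BGR))
q=lambda P:((proj(s,P)-[x0-35,y0-40])*9.2).round(0); print('scene pred: pin',q((372.8,-120.8,74)),'foot',q((372.8,-120.8,12)),'arrow',q((395.8,-120.5,77)))
E
```

```text
foot [ 372.4 -120.2] tip [ 396.4 -119.4] rear [ 663.  -117.6]
pin pred tip [412. 481.] foot [401. 485.]
[array([672.7, 105.9]), array([ 673.9, -229.2]), array([ 355.1, -230.9]), array([353.7,  41.8])]
scene pred: pin [327. 342.] foot [329. 466.] arrow [378. 297.]
```

View pics/s2.png

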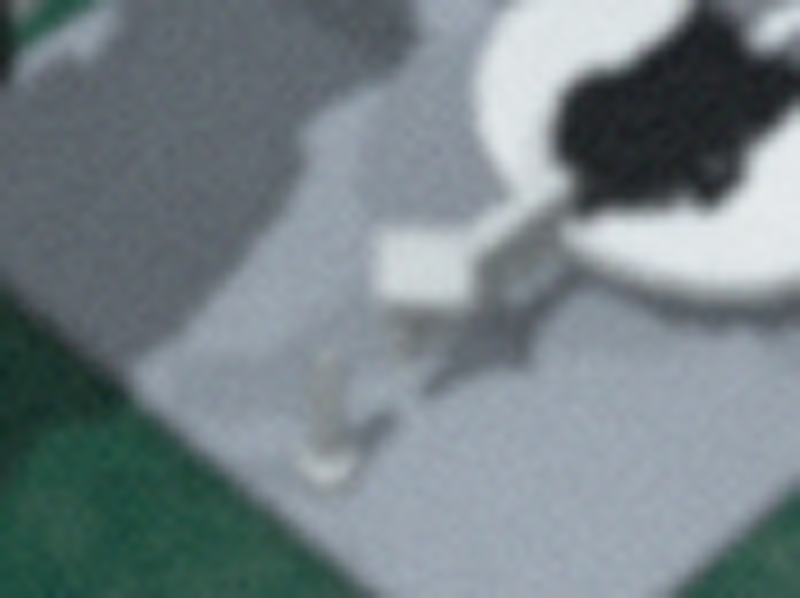

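The scene view shows the pin point at (327,350) and the arrow tip at (378,303), both where predicted, so the table is aligned to within about 0.5°. Now the sensor arm: descend on its outer side.

```bash
python3 - <<'E'
import numpy as np
a=np.radians(np.r_[np.arange(172,245,6),np.arange(247,266,3)]); p=np.c_[561.3+125*np.cos(a),81+125*np.sin(a)]
for x,(u,v),q in zip(np.degrees(a[1:]),np.diff(p,axis=0),p[1:]): print(round(x),round(-u,1),round(v,1),q.round(0))
E
python3 -m creep '[[5,-22,0,0,0,0,255],[0,0,45,0,0,0,255],[0,0,45,0,0,0,255],[0,0,33,0,0,0,255],[0,0,0,0,0,0,255],[0,0,0,0,0,0,255]]'
```

```text
178 1.1 -13.0 [436.  85.]
184 -0.2 -13.1 [437.  72.]
190 -1.6 -13.0 [438.  59.]
196 -2.9 -12.7 [441.  47.]
202 -4.3 -12.4 [445.  34.]
208 -5.5 -11.9 [451.  22.]
214 -6.7 -11.2 [458.  11.]
220 -7.9 -10.4 [466.   1.]
226 -8.9 -9.6 [474.  -9.]
232 -9.9 -8.6 [484. -18.]
238 -10.7 -7.5 [495. -25.]
244 -11.4 -6.3 [507. -31.]
247 -6.0 -2.7 [512. -34.]
250 -6.1 -2.4 [519. -36.]
253 -6.2 -2.1 [525. -39.]
256 -6.3 -1.7 [531. -40.]
259 -6.4 -1.4 [537. -42.]
262 -6.5 -1.1 [544. -43.]
265 -6.5 -0.7 [550. -44.]
time_s: 15.92
tcp_pos: [438.5, 98.4, 117.6]
orientation: [0.003, 3.14, 0.0]
ft_force: [0.8, -0.0, 0.0]
finger_gap: 0.0
finger_force: 0.0
```

```bash
python3 -m creep '[[1.1,-13,5,0,0,0,255],[-0.2,-13,0,0,0,0,255],[-1.6,-13,0,0,0,0,255],[-2.9,-12.7,0,0,0,0,255],[-4.3,-12.4,0,0,0,0,255],[-5.5,-11.9,0,0,0,0,255],[-6.7,-11.2,0,0,0,0,255],[-7.9,-10.4,0,0,0,0,255],[-8.9,-9.6,0,0,0,0,255],[-9.9,-8.6,0,0,0,0,255],[-10.7,-7.5,0,0,0,0,255],[0,0,0,0,0,0,255]]' && python3 -m creep '[[-6,-3.3,0,0,0,0,255],[-5.4,-3,0,0,0,0,255],[-6,-2.7,0,0,0,0,255],[-3,-1.2,0,0,0,0,255],[-3,-1.2,0,0,0,0,255],[-3.1,-1,0,0,0,0,255],[-3.1,-1,0,0,0,0,255],[0,0,0,0,0,0,255]]'; python3 - <<'E'
from h import *
c=cap('top'); X=cloud(c); z=X[...,2]
m=(z>112)&(z<132)&(abs(X[...,0]-530)<70)&(abs(X[...,1]+60)<160); print(m.sum(),X[m].mean(0))
f=c['frame'][150:270,280:400]
cv2.imwrite('pics/t6.png',cv2.cvtColor(cv2.resize(f,(600,600),interpolation=cv2.INTER_CUBIC),cv2.COLOR_RGB2BGR))
E
```

```text
time_s: 17.42
tcp_pos: [495.9, -25.3, 111.3]
orientation: [0.003, 3.141, -0.002]
ft_force: [1.0, 0.1, -0.7]
finger_gap: -0.1
finger_force: 0.0
time_s: 18.42
tcp_pos: [525.0, -37.9, 111.3]
orientation: [0.002, 3.141, -0.001]
ft_force: [-0.8, -0.1, 0.7]
finger_gap: 0.1
finger_force: 0.0
135 [553.54459917  28.72838738 121.72765632]
```

View pics/t6.png

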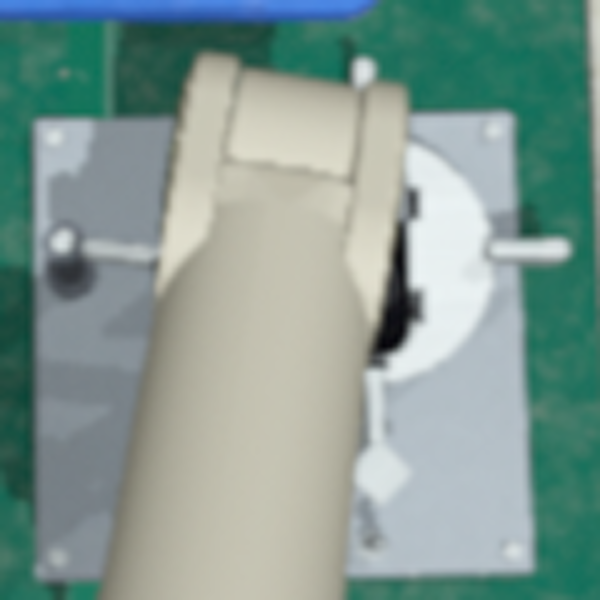

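The bar runs from (62,243) to (155,256), about 8° short of the stop, and the arrow is still on the pin. I'll go in slowly and watch the force.

```bash
python3 -m creep '[[-3,-0.8,0,0,0,0,255],[-3,-0.8,0,0,0,0,255],[-3,-0.6,0,0,0,0,255],[-3,-0.6,0,0,0,0,255],[-2,-0.4,0,0,0,0,255],[0,0,0,0,0,0,255]]'; python3 -m creep '[[-1.5,-0.2,0,0,0,0,255],[-1.5,0,0,0,0,0,255],[0,0,0,0,0,0,255]]';  python3 -m creep '[[-1.5,0,0,0,0,0,255],[0,0,0,0,0,0,255]]'
```

```text
time_s: 19.23
tcp_pos: [538.9, -41.1, 111.3]
orientation: [0.002, 3.141, -0.001]
ft_force: [-0.6, 0.2, -0.6]
finger_gap: 0.1
finger_force: 0.0
time_s: 19.6
tcp_pos: [541.8, -41.2, 111.3]
orientation: [0.002, 3.141, -0.0]
ft_force: [-0.4, -0.5, 0.1]
finger_gap: -0.1
finger_force: 0.1
time_s: 19.85
tcp_pos: [543.3, -41.1, 111.3]
orientation: [0.001, 3.141, -0.0]
ft_force: [-0.3, -0.4, -1.1]
finger_gap: 0.2
finger_force: 0.1
```

```bash
python3 -m creep '[[-1.5,0,0,0,0,0,255],[0,0,0,0,0,0,255]]';python3 -m creep '[[-1,0,0,0,0,0,255],[0,0,0,0,0,0,255]]'|grep -E "tcp|ft"; python3 -m creep '[[-1,0,0,0,0,0,255],[0,0,0,0,0,0,255]]'|grep -E "tcp|ft"
```

```text
time_s: 20.1
tcp_pos: [544.5, -41.1, 111.2]
orientation: [-0.001, -3.141, 0.0]
ft_force: [-2.7, -0.0, 1.7]
finger_gap: 0.2
finger_force: 1.2
tcp_pos: [544.5, -41.1, 111.2]
ft_force: [-6.2, -0.3, 5.8]
tcp_pos: [544.6, -41.1, 111.1]
ft_force: [-12.8, -0.2, 9.2]
```

```bash
python3 - <<'E'
from h import *
c=cap('top'); X=cloud(c); z=X[...,2]
m=(z>112)&(z<130)&(abs(X[...,0]-555)<30)&(X[...,1]<60)&(X[...,1]>-10); q=X[m]; print(m.sum(),q.mean(0),q.min(0),q.max(0),'angle deg',np.degrees(np.arctan2(561.3-q[:,0].mean(),81-q[:,1].mean())))
E
```

```text
36 [561.53070543  41.92989496 120.6141746 ] [556.69091812  24.11078592 113.95869676] [565.67000386  59.05733996 126.9399239 ] angle deg -0.33832244999346817
```

The force rose to 13 N with no further motion and the measured angle is about 0, so the arm is on its stop. I'll back straight off, lift, and do a final check.

```bash
python3 -m creep '[[3,0,0,0,0,0,255],[8,0,0,0,0,0,255],[20,10,0,0,0,0,255],[0,0,-40,0,0,0,255],[0,0,-45,0,0,0,255],[0,0,-45,0,0,0,255],[20,45,0,0,0,0,255],[20,45,0,0,0,0,255],[20,45,0,0,0,0,255],[0,50,0,0,0,0,255],[0,50,0,0,0,0,255],[0,0,0,0,0,0,255]]'; python3 - <<'E'
from ang import *
c=cap('top'); print(ang(c,180)[0])
f=c['frame'][150:270,280:400]
cv2.imwrite('pics/t7.png',cv2.cvtColor(cv2.resize(f,(600,600),interpolation=cv2.INTER_CUBIC),cv2.COLOR_RGB2BGR))
E
```

```text
time_s: 22.15
tcp_pos: [454.5, 208.6, 240.8]
orientation: [0.01, -3.141, -0.001]
ft_force: [0.4, -1.0, -0.6]
finger_gap: -0.0
finger_force: 0.0
{0: (1073, np.float64(179.11)), 1: (1317, np.float64(180.7)), 2: (1049, np.float64(181.6)), 3: (728, np.float64(182.25)), 'head': (3626, np.float64(180.09))}
```

View pics/t7.png

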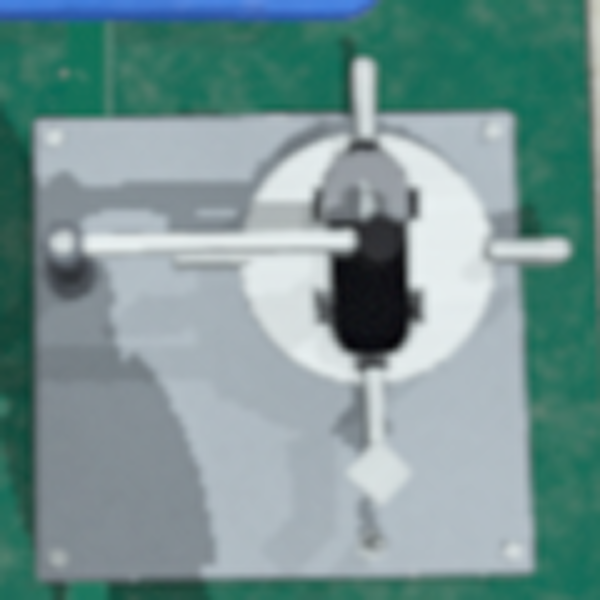

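The sensor head at (378,240) hangs over the turntable axis, and the arrow at (380,475) still points at the pin. Nothing is being touched, so I'll hand in.

```bash
python3 -m creep '[[0,0,0,0,0,0,255],[0,0,0,0,0,0,255]]' >/dev/null; python3 -c "from station import env; print(env.close_job())"
```

```text
the job is handed in; nothing more can be done
None
```

Job handed in at about 22.5 s: the arrow points at the pin to within about 0.5°, the sensor arm is against its stop, and the robot was clear of everything.

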